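Find the press whose spring gives 14 newtons

ROBOT

A 6-joint arm with a two-finger parallel gripper is mounted at the origin on the work surface. World frame = base frame: x ahead of the robot, y to its left, z up, the work surface at z = 0. Lengths are in m, angles in degrees, forces in N, time in s.
With the tool pointing down it reaches from about 0.2 to 0.875 m from the base axis. Payload 3.4 kg.
Tool frame: the origin (TCP) lies on the centre line of the jaws, within the pads' length; the fingertips stand 17 mm ahead of it and the grasp point (between the pads) lies 2 mm behind it; z points along the fingers, y is the line along which they close (so a half turn about z gives the same grasp; the last joint's range is limited). The gripper opens to 94 mm and grips with 3 to 60 N. Pads are 16 mm wide; open, the fingers measure 119 mm over their backs; the gripper's body (75 mm by 177 mm) begins 78 mm behind the grasp point.
Start: joints at [62.796, 15.808, 86.224, -0, 77.962, -6.933], TCP at [0.199, 0.539, 0.222] pointing down, gripper open.
Joint ranges: [-165.64, 165.64], [-43.16, 119.46], [12.63, 154.43], [-67.54, 247.53], [6.08, 155.33], [-154.97, 154.97]. Speed limits (degrees/s): [147.25, 147.25, 180, 180, 180, 180].

INTERFACE

Orientations are given as [roll, pitch, yaw] about the fixed x, y, z axes, in that order (R = Rz(yaw) Ry(pitch) Rx(roll)).
In Python, from plant import bot gives the robot as it stands. The module is installed in compiled form; this text tells all that it offers.
- The arm moves only by the shell command python3 -m creep 'ROWS' [FORCE]. ROWS is JSON, a list of rows, each an object of numbers: "fingers": the opening in per cent of the stroke, from 0 (shut) to 100 (fully open); "tx", "ty", "tz": the shift along the tool's x, y, z in mm; "turn": the turn about the tool's z in rad. A call has exactly 10 rows; each row shifts and turns the commanded pose from where the row before left it, along the tool's axes as they then stand; what a row does not reach is not made up. A row lasts 1/8 s, in which the tool goes at most 62.5 mm and 10.7 degrees, less where a joint would pass 70% of its speed; a pose out of reach is approached as far as the arm can. A call with a gripper value outside its range is refused whole. The fingers move at their own pace and stop on an object; FORCE is the grip in N (left out, the last holds). Time passes only in rows, so rows that do not move let the fingers close, or fill a call up. It gives the time, the measured TCP pose, the force, the opening and the grip force at its end, in the units of the state.
- bot.get_obs(): the state, without advancing time (a new reading comes with each control period).
- bot.grab_frame(name): name is "scene" or "side" or "wrist"; returns a dict with "pixels" (384x512x3 uint8, red, green, blue), "mtx" (3x3 intrinsics, pixels), "world_to_cam" (4x4, takes a point from world to camera coordinates); the wrist camera has in their place "tool_from_camera" (4x4, takes a point from camera to tool coordinates, whose origin is the TCP and whose axes are the flange's). Camera axes: x right, y up, looking along -z (the intrinsics and any distortion apply to the point x, -y, -z); pixel columns grow to the right and rows downward; lengths in m; the calibration is good to about 2 mm. The wrist camera is an equidistant fisheye: a pixel r from the principal point sees the ray r / f radians off the axis. A picture is of the moment at which its call begins: read the wrist's pose just before it. There is no depth.
- bot.close_job(): hands the job in; it is judged then, once.
The state is a dict: "clock": time; "qpos": joint angles; "joint_velocities": joint speeds; "tau": joint torques, N m; "position": TCP position; "tool_rot": TCP orientation; "force": force on the tool from outside, world axes, zero at the start; "torque": the same for the moment, N m; "finger_gap": finger opening in m; "grasp_force": force on a finger pad.
Only numpy, scipy, OpenCV 4.12 (cv2) and the standard library are available. Lean on these libraries where they do the work, as an engineer would, in place of code of your own. Each camera call takes 0.05 s, during which the arm holds its last target. There are 200 camera calls.

TASK

Of the three spring presses on the table, find the one whose spring pushes back with about 14 N when its cap is 12 mm down (the other two give about 8 and 20 N); try them by pressing where they stand. Stand that one on the circle of the spring tester's plate, setting it down without dropping it, and prove it there: with the fingertips press the cap until its top is level with the height bar and hold it still for a second, then let the cap come up and leave the press standing on the circle. Never press a cap clearly deeper than those 12 mm, and leave the other two presses, the ring cutter and the stamp where they are.

Things in the scene. Friction and masses are not known exactly. Their poses are not given: they have to be found in the camera images.
- press_a_mid (a point): one of three look-alike spring presses, white plastic, loose, about 0.25 kg: a round sleeve 44 mm in diameter and 50 mm high, above it a round cap 28 mm in diameter and 8 mm thick on a steel stem with a coil spring, 76 mm tall in all with the cap up; it stands on the table. Name, place and look do not tell which spring is in it. This point: on its axis, 38 mm above its underside (half-way up, in the sleeve); z points up through the cap
- press_a: the same press a: origin at the centre of its underside, z up through the cap
- press_a_cap (a joint): how far the cap of press a is pressed down, m: 0 = up, 0.012 = where its top is level with the height bar when it stands on the plate, 0.0175 = end stop. All three springs push back with 4.5 N as soon as the cap moves, then the force grows evenly with travel; at 12 mm the three reach about 8, 14 and 20 N
- press_b_mid (a point): one of three look-alike spring presses, white plastic, loose, about 0.25 kg: a round sleeve 44 mm in diameter and 50 mm high, above it a round cap 28 mm in diameter and 8 mm thick on a steel stem with a coil spring, 76 mm tall in all with the cap up; it stands on the table. Name, place and look do not tell which spring is in it. This point: on its axis, 38 mm above its underside (half-way up, in the sleeve); z points up through the cap
- press_b: the same press b: origin at the centre of its underside, z up through the cap
- press_b_cap (a joint): how far the cap of press b is pressed down, m: 0 = up, 0.012 = where its top is level with the height bar when it stands on the plate, 0.0175 = end stop. All three springs push back with 4.5 N as soon as the cap moves, then the force grows evenly with travel; at 12 mm the three reach about 8, 14 and 20 N
- press_c_mid (a point): one of three look-alike spring presses, white plastic, loose, about 0.25 kg: a round sleeve 44 mm in diameter and 50 mm high, above it a round cap 28 mm in diameter and 8 mm thick on a steel stem with a coil spring, 76 mm tall in all with the cap up; it stands on the table. Name, place and look do not tell which spring is in it. This point: on its axis, 38 mm above its underside (half-way up, in the sleeve); z points up through the cap
- press_c: the same press c: origin at the centre of its underside, z up through the cap
- press_c_cap (a joint): how far the cap of press c is pressed down, m: 0 = up, 0.012 = where its top is level with the height bar when it stands on the plate, 0.0175 = end stop. All three springs push back with 4.5 N as soon as the cap moves, then the force grows evenly with travel; at 12 mm the three reach about 8, 14 and 20 N
- tester: the spring tester, fixed: a low grey frame 160 by 160 mm carrying a steel plate 150 by 150 mm whose top is 30 mm above the table, and a dial box 120 mm by 110 mm, 41 mm high with its pointer, at its -y end. Origin: below the marked circle on the plate, at table level; x points to the height bar, away from the robot
- plate_spot (a point): centre of the circle (52 mm in diameter) marked on the top of the tester's plate, where a press under test stands; 30 mm above the table; the plate's edge is 65 mm from it towards the robot, 75 mm to each side
- height_bar (a point): middle of the top edge of the height bar, a flat aluminium bar 6 mm thick and 144 mm long along the tester's y, 70 mm behind the circle, on two thin posts on the plate; its top edge is 64 mm above the plate, 12 mm lower than the top of a free cap on the plate. The plate and bar sink together by 0.15 mm per newton of load (this point is given for the unloaded plate)
- gauge (a joint): the tester's dial pointer, black, on the white round face lying flat on the dial box: turns clockwise from above by 0.2 rad for each newton on the plate (one tick = 2.5 N), 0 when the plate is empty; a press standing there already gives about 2.5 N, so the spring force is the increase while pressing
- ring_cutter_mid (a point): bystander: centre of a loose thin steel ring cutter, 60 mm in diameter, 28 mm high, standing among the presses on the table
- stamp_mid (a point): bystander: centre of a loose small wooden stamp, 42 mm in diameter at the foot, 64 mm tall, standing among the presses on the table
There are look-alikes about, which are no part of the job. What is shaped like the press_b but red is not meant.

How it is judged:
By the outcome, as a careful person would: the job done as asked, in the order asked, and still so for the second after the job is handed in, with the robot touching nothing.
It also fails if it takes over 72 s, if anything falls off the work surface, if the arm or the gripper's body presses on something with over 40 N, if the wrist force passes 120 N, or if a joint passes its speed limit or range.

## Working session

There is one attempt and no reset: what is moved stays moved. The work goes in short steps, Python scripts to look and compute and a shell command to move; the robot and the scene stay as the last step left them, time stands still between calls to the robot, and variables do not carry over. Pictures are saved under pics/ and viewed, at most 10 in all, crops included, and the job is handed in when it is done.

```bash
mkdir -p pics
python3 - <<'E'
from plant import bot
import cv2,numpy as np
o=bot.get_obs();print(o['clock'],o['position'],o['tool_rot'],o['force'],o['finger_gap'])
for n in ['scene','side','wrist']:
    f=bot.grab_frame(n)
    cv2.imwrite(f'pics/{n}0.png',f['pixels'][:,:,::-1])
    print(n,f['mtx'].tolist(),{k:(np.round(v,4).tolist()) for k,v in f.items() if k not in('pixels','mtx')})
a=cv2.imread('pics/scene0.png');b=cv2.imread('pics/side0.png')
cv2.imwrite('pics/two0.png',cv2.resize(a,(800,600),interpolation=cv2.INTER_CUBIC))
E
```

```text
0.0 [0.19897146 0.53891986 0.22161917] [-1.79897954e+02 -1.23211059e-02  1.59728861e+02] [0.12117187 0.68497388 0.44478847] 0.0941582654598722
scene [[442.42888801934373, 0.0, 259.97291661265933], [0.0, 442.42888801934373, 189.67065787417613], [0.0, 0.0, 1.0]] {'world_to_cam': [[0.1025, 0.9946, 0.0174, -0.0731], [-0.7271, 0.0629, 0.6837, 0.3134], [0.6789, -0.0827, 0.7296, -1.3862], [0.0, 0.0, 0.0, 1.0]]}
side [[373.2525819981213, 0.0, 250.43587025718668], [0.0, 373.2525819981213, 189.99327599792517], [0.0, 0.0, 1.0]] {'world_to_cam': [[-0.9851, -0.1717, -0.007, 0.5252], [0.1081, -0.6514, 0.751, -0.1259], [-0.1335, 0.7391, 0.6603, -0.8122], [0.0, 0.0, 0.0, 1.0]]}
wrist [[297.3186396354542, 0.0, 255.91209510410258], [0.0, 297.3186396354542, 190.3643587452016], [0.0, 0.0, 1.0]] {'tool_from_camera': [[0.0004, 0.9738, 0.2273, 0.0662], [1.0, -0.0004, -0.0001, 0.0], [-0.0, 0.2273, -0.9738, -0.1614], [0.0, 0.0, 0.0, 1.0]]}
```

View pics/two0.png

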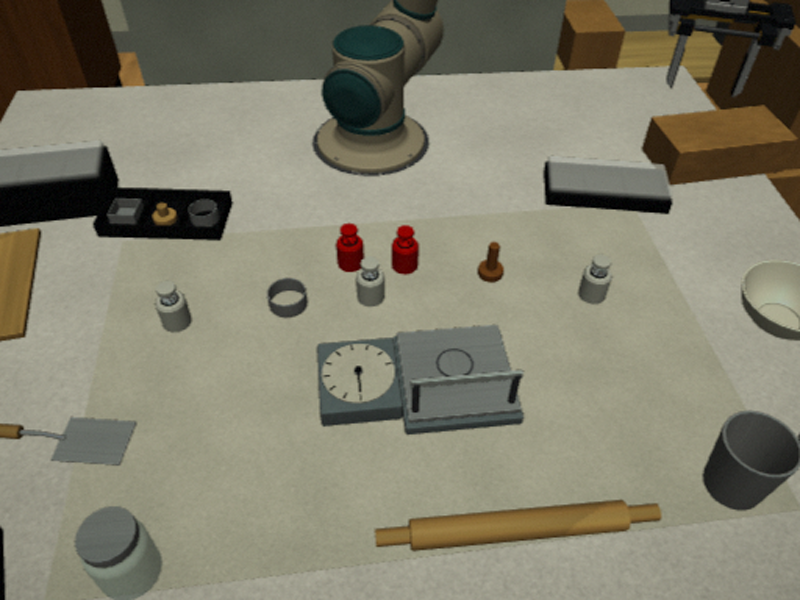

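View pics/side0.png

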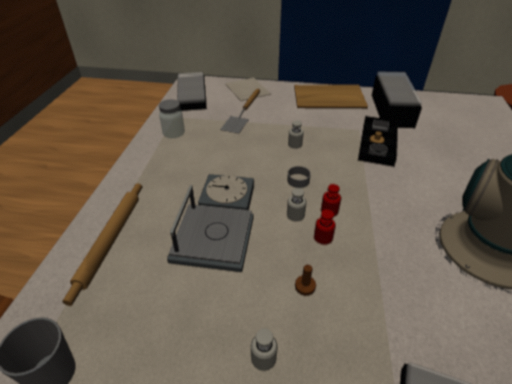

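Scene (800×600 view): white presses at (172,308), (370,283), (595,280). Two red decoys are just behind the middle one, the circle is at (455,362) and the bar at (467,380). I'll enlarge these to measure them.

Run:
```python
import cv2,numpy as np
a=cv2.imread('pics/scene0.png');b=cv2.imread('pics/side0.png')
def crop(im,x,y,w,h,s): return cv2.resize(im[y:y+h,x:x+w],(w*s,h*s),interpolation=cv2.INTER_CUBIC)
c=np.zeros((600,800,3),np.uint8)
def put(i,x,y): c[y:y+i.shape[0],x:x+i.shape[1]]=i
put(crop(a,90,170,40,50,5),0,0)      # left
put(crop(a,205,140,70,60,5),200,0)   # mid
put(crop(a,365,155,40,50,5),550,0)   # right
put(crop(a,200,205,140,75,3),0,310)
put(crop(b,160,170,100,105,3),430,285)
cv2.imwrite('pics/crop1.png',c)
```

```text
(no output)
```

View pics/crop1.png

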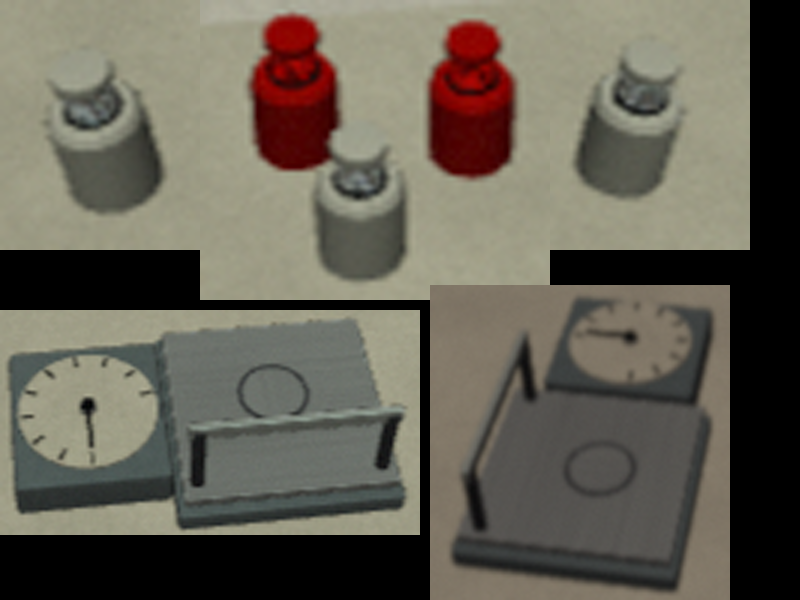

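Cap-top centres in scene pixels: left (106.2,183.6), mid (236.4,168), right (384.8,167). The circle is at (291,232) in scene and (216.7,231) in side. The bar's top ends are at (263.3,245) and (334.7,237.7).

```bash
cat > h.py <<'E'
import numpy as np,cv2
from plant import bot
def ray(f,uv):
    K=np.array(f['mtx']);T=np.array(f['world_to_cam']);R,t=T[:3,:3],T[:3,3]
    d=np.linalg.inv(K)@[uv[0],uv[1],1];d=R.T@np.array([d[0],-d[1],-d[2]]);return -R.T@t,d
def hit(f,uv,z):
    c,d=ray(f,uv);return (c+d*(z-c[2])/d[2])[:3]
def proj(f,p):
    T=np.array(f['world_to_cam']);q=T[:3,:3]@p+T[:3,3];k=np.array(f['mtx'])@[q[0],-q[1],-q[2]];return k[:2]/k[2]
E
python3 - <<'E'
from h import *
s=bot.grab_frame('scene');d=bot.grab_frame('side')
for n,uv,z in [('left',(106.2,183.6),.076),('mid',(236.4,168),.076),('right',(384.8,167),.076),('circ',(291,232),.03),('barL',(263.3,245),.094),('barR',(334.7,237.7),.094),('red1',(223.3,147.5),.076),('red2',(259.2,149),.076),('stamp',(314,157),.064),('ring',(184,181),.028)]:
    p=hit(s,uv,z);print(n,p.round(4),proj(d,p).round(1))
print(hit(d,(216.7,231),.03))
b=cv2.imread('pics/side0.png');c=np.zeros((450,800,3),np.uint8)
for i,(x,y) in enumerate([(270,110),(270,180),(240,320)]):
    c[:360,i*265:i*265+260]=cv2.resize(b[y:y+64,x:x+52],(260,320),interpolation=cv2.INTER_CUBIC)[:360] if 0 else cv2.copyMakeBorder(cv2.resize(b[y:y+64,x:x+52],(260,320),interpolation=cv2.INTER_CUBIC),0,40,0,0,0)
cv2.imwrite('pics/crop2.png',c)
E
```

```text
left [ 0.4558 -0.3224  0.076 ] [296.5 123. ]
mid [ 0.4303 -0.0277  0.076 ] [297.3 191.9]
right [0.4566 0.3223 0.076 ] [262.9 336.4]
circ [0.5935 0.0801 0.03  ] [216.7 232. ]
barL [0.6689 0.0095 0.094 ] [189.4 185.1]
barR [0.6639 0.1528 0.094 ] [170.3 232.7]
red1 [ 0.3555 -0.0549  0.076 ] [331.2 187.6]
red2 [0.3683 0.0323 0.076 ] [324.5 213.7]
stamp [0.3953 0.1648 0.064 ] [307.4 265.9]
ring [ 0.4151 -0.1547  0.028 ] [305.7 174.2]
[0.59417846 0.07730891 0.03      ]
```

View pics/crop2.png

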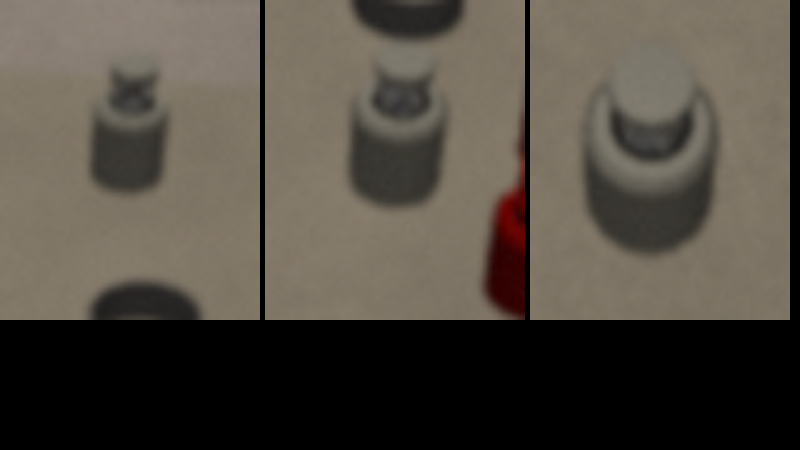

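```bash
cat >> h.py <<'E'
from scipy.spatial.transform import Rotation as Ro
def to(x,y,z):
    o=bot.get_obs();R=Ro.from_euler('xyz',o['tool_rot'],degrees=True).as_matrix()
    print('t',round(o['clock'],2),'pos',(o['position']*1000).round(1),'rot',np.round(o['tool_rot'],2),'F',np.round(o['force'],2),'need mm',((R.T@(np.array([x,y,z])-o['position']))*1000).round(1))
E
python3 -m creep '[{"fingers":0,"tx":-32,"ty":-11.4},{"tx":-32,"ty":-11.4},{"tx":-32,"ty":-11.4},{"tx":-32,"ty":-11.4},{"tx":-32,"ty":-11.4},{"tx":-32,"ty":-11.4},{"tx":-32,"ty":-11.4},{"tx":-32,"ty":-11.4,"tz":25},{"tx":-32,"ty":-11.4,"tz":35},{"tx":-30,"ty":-11.4,"tz":40}]' 20
python3 -c "
from h import *
to(.4575,.322,.096)"
```

```text
t 0.25 pos [199.1 539.2 222.1] rot [-179.96   -0.    159.73] F [-0.49 -0.48 -0.11] need mm [-317.6 -114.1  126.2]schema error: expected keys fingers, tx, ty, tz, turn
```

```bash
python3 -m creep '[{"fingers":0,"tx":-32,"ty":-11.4,"tz":0,"turn":0},{"fingers":0,"tx":-32,"ty":-11.4,"tz":0,"turn":0},{"fingers":0,"tx":-32,"ty":-11.4,"tz":0,"turn":0},{"fingers":0,"tx":-32,"ty":-11.4,"tz":0,"turn":0},{"fingers":0,"tx":-32,"ty":-11.4,"tz":0,"turn":0},{"fingers":0,"tx":-32,"ty":-11.4,"tz":0,"turn":0},{"fingers":0,"tx":-32,"ty":-11.4,"tz":0,"turn":0},{"fingers":0,"tx":-32,"ty":-11.4,"tz":25,"turn":0},{"fingers":0,"tx":-32,"ty":-11.4,"tz":35,"turn":0},{"fingers":0,"tx":-30,"ty":-11.4,"tz":40,"turn":0}]' 20
python3 -c "
from h import *
to(.4575,.322,.096)"
```

```text
clock: 1.5
position: [0.4594, 0.3218, 0.122]
tool_rot: [179.9, 0.1, 159.7]
force: [0.0, 0.8, -0.4]
finger_gap: 0.0009
grasp_force: 0.0
t 1.5 pos [459.4 321.8 122. ] rot [1.7990e+02 8.0000e-02 1.5972e+02] F [ 0.01  0.8  -0.42] need mm [ 1.9 -0.5 26. ]
```

```bash
python3 -m creep '[{"fingers":0,"tx":2,"ty":-0.5,"tz":10,"turn":0},{"fingers":0,"tx":0,"ty":0,"tz":10,"turn":0},{"fingers":0,"tx":0,"ty":0,"tz":6,"turn":0},{"fingers":0,"tx":0,"ty":0,"tz":2,"turn":0},{"fingers":0,"tx":0,"ty":0,"tz":1.5,"turn":0},{"fingers":0,"tx":0,"ty":0,"tz":1.5,"turn":0},{"fingers":0,"tx":0,"ty":0,"tz":1.5,"turn":0},{"fingers":0,"tx":0,"ty":0,"tz":1.5,"turn":0},{"fingers":0,"tx":0,"ty":0,"tz":0,"turn":0},{"fingers":0,"tx":0,"ty":0,"tz":0,"turn":0}]'
python3 - <<'E'
from h import *
to(.4575,.322,.096)
f=bot.grab_frame('scene')['pixels'][:,:,::-1];w=bot.grab_frame('side')['pixels'][:,:,::-1]
c=np.hstack([cv2.resize(f[120:210,350:430],(400,450),interpolation=2),cv2.resize(w[290:380,220:300],(400,450),interpolation=2)])
cv2.imwrite('pics/touch.png',c)
E
```

```text
clock: 2.75
position: [0.4563, 0.3231, 0.0901]
tool_rot: [179.9, 0.0, 159.7]
force: [-3.0, 0.3, 8.8]
finger_gap: 0.0003
grasp_force: 4.2
t 2.75 pos [456.3 323.1  90.1] rot [1.7989e+02 4.0000e-02 1.5972e+02] F [-2.96  0.35  8.79] need mm [-1.5 -0.6 -5.9]
```

View pics/touch.png

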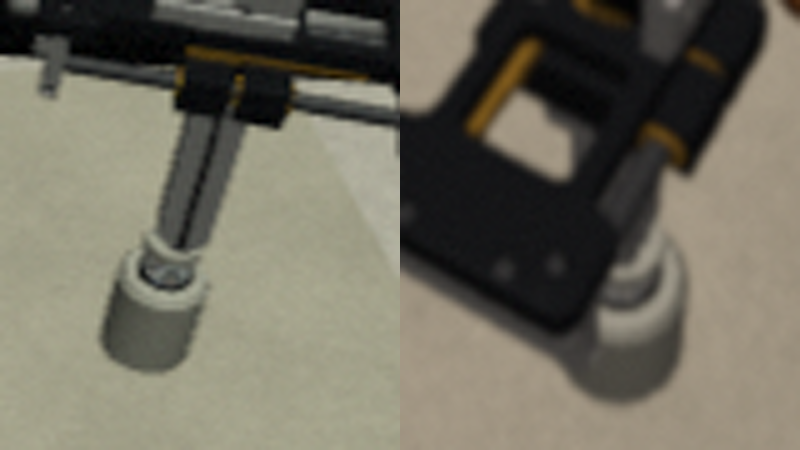

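The tips are pressing the right press's cap, centred. Pressing a little deeper gives the slope.

```bash
python3 -m creep '[{"fingers":0,"tx":0,"ty":0,"tz":2,"turn":0},{"fingers":0,"tx":0,"ty":0,"tz":2,"turn":0},{"fingers":0,"tx":0,"ty":0,"tz":0,"turn":0},{"fingers":0,"tx":0,"ty":0,"tz":0,"turn":0},{"fingers":0,"tx":0,"ty":0,"tz":0,"turn":0},{"fingers":0,"tx":0,"ty":0,"tz":0,"turn":0},{"fingers":0,"tx":0,"ty":0,"tz":0,"turn":0},{"fingers":0,"tx":0,"ty":0,"tz":0,"turn":0},{"fingers":0,"tx":0,"ty":0,"tz":0,"turn":0},{"fingers":0,"tx":0,"ty":0,"tz":0,"turn":0}]'
```

```text
clock: 4.1
position: [0.4564, 0.3232, 0.0868]
tool_rot: [179.9, 0.1, 159.7]
force: [-2.6, 0.1, 12.7]
finger_gap: 0.0007
grasp_force: 6.3
```

Slope is about 1.2 N/mm, so the right press is the 20 N one. On to the middle press.

```bash
python3 -m creep '[{"fingers":0,"tx":0,"ty":0,"tz":-40,"turn":0},{"fingers":0,"tx":-10.8,"ty":-37.6,"tz":0,"turn":0},{"fingers":0,"tx":-10.8,"ty":-37.6,"tz":0,"turn":0},{"fingers":0,"tx":-10.8,"ty":-37.6,"tz":0,"turn":0},{"fingers":0,"tx":-10.8,"ty":-37.6,"tz":0,"turn":0},{"fingers":0,"tx":-10.8,"ty":-37.6,"tz":0,"turn":0},{"fingers":0,"tx":-10.8,"ty":-37.6,"tz":0,"turn":0},{"fingers":0,"tx":-10.8,"ty":-37.6,"tz":0,"turn":0},{"fingers":0,"tx":-10.8,"ty":-37.6,"tz":0,"turn":0},{"fingers":0,"tx":-10.8,"ty":-37.6,"tz":0,"turn":0}]'
python3 -c "
from h import *
to(.4303,-.0277,.096)"
```

```text
clock: 5.35
position: [0.4299, -0.0299, 0.1247]
tool_rot: [180.0, 0.1, 159.7]
force: [0.1, -0.3, -0.5]
finger_gap: 0.0006
grasp_force: 0.0
t 5.35 pos [429.9 -29.9 124.7] rot [1.7999e+02 6.0000e-02 1.5973e+02] F [ 0.07 -0.35 -0.53] need mm [ 0.4  2.2 28.7]
```

```bash
python3 -m creep '[{"fingers":0,"tx":0.4,"ty":2.2,"tz":15,"turn":0},{"fingers":0,"tx":0,"ty":0,"tz":10,"turn":0},{"fingers":0,"tx":0,"ty":0,"tz":5,"turn":0},{"fingers":0,"tx":0,"ty":0,"tz":2,"turn":0},{"fingers":0,"tx":0,"ty":0,"tz":2,"turn":0},{"fingers":0,"tx":0,"ty":0,"tz":2,"turn":0},{"fingers":0,"tx":0,"ty":0,"tz":0,"turn":0},{"fingers":0,"tx":0,"ty":0,"tz":0,"turn":0},{"fingers":0,"tx":0,"ty":0,"tz":0,"turn":0},{"fingers":0,"tx":0,"ty":0,"tz":0,"turn":0}]'
python3 -m creep '[{"fingers":0,"tx":0,"ty":0,"tz":2,"turn":0},{"fingers":0,"tx":0,"ty":0,"tz":2,"turn":0},{"fingers":0,"tx":0,"ty":0,"tz":0,"turn":0},{"fingers":0,"tx":0,"ty":0,"tz":0,"turn":0},{"fingers":0,"tx":0,"ty":0,"tz":0,"turn":0},{"fingers":0,"tx":0,"ty":0,"tz":0,"turn":0},{"fingers":0,"tx":0,"ty":0,"tz":0,"turn":0},{"fingers":0,"tx":0,"ty":0,"tz":0,"turn":0},{"fingers":0,"tx":0,"ty":0,"tz":0,"turn":0},{"fingers":0,"tx":0,"ty":0,"tz":0,"turn":0}]'
```

```text
clock: 6.6
position: [0.4303, -0.0261, 0.0889]
tool_rot: [180.0, 0.0, 159.7]
force: [-1.6, 1.0, 5.3]
finger_gap: 0.0006
grasp_force: 2.8
clock: 7.85
position: [0.4302, -0.026, 0.085]
tool_rot: [180.0, 0.0, 159.8]
force: [-2.5, 0.2, 5.9]
finger_gap: 0.0003
grasp_force: 3.3
```

Middle is the weak one (about 0.2–0.3 N/mm, so 8 N). By elimination the left is the 14 N press, which I'll verify.

```bash
python3 -m creep '[{"fingers":0,"tx":0,"ty":0,"tz":-40,"turn":0},{"fingers":0,"tx":-14.1,"ty":-29.9,"tz":0,"turn":0},{"fingers":0,"tx":-14.1,"ty":-29.9,"tz":0,"turn":0},{"fingers":0,"tx":-14.1,"ty":-29.9,"tz":0,"turn":0},{"fingers":0,"tx":-14.1,"ty":-29.9,"tz":0,"turn":0},{"fingers":0,"tx":-14.1,"ty":-29.9,"tz":0,"turn":0},{"fingers":0,"tx":-14.1,"ty":-29.9,"tz":0,"turn":0},{"fingers":0,"tx":-14.1,"ty":-29.9,"tz":0,"turn":0},{"fingers":0,"tx":-14.1,"ty":-29.9,"tz":0,"turn":0},{"fingers":0,"tx":-14.1,"ty":-29.9,"tz":0,"turn":0}]'
python3 - <<'E'
from h import *
to(.4558,-.3224,.096)
f=bot.grab_frame('wrist')['pixels'][:,:,::-1]
cv2.imwrite('pics/wrist1.png',f)
E
```

```text
clock: 9.1
position: [0.4565, -0.3239, 0.1243]
tool_rot: [-180.0, 0.0, 159.7]
force: [0.1, 0.2, -0.2]
finger_gap: 0.0
grasp_force: 0.0
t 9.1 pos [ 456.5 -323.9  124.3] rot [-1.8000e+02  4.0000e-02  1.5975e+02] F [ 0.14  0.25 -0.19] need mm [ 1.2  1.1 28.3]
```

View pics/wrist1.png

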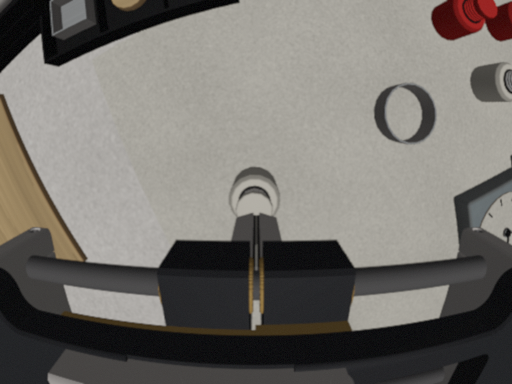

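The wrist view shows the press at (254,195), in line with the closed fingers. Pressing it now.

```bash
python3 -m creep '[{"fingers":0,"tx":1.2,"ty":1.1,"tz":15,"turn":0},{"fingers":0,"tx":0,"ty":0,"tz":10,"turn":0},{"fingers":0,"tx":0,"ty":0,"tz":5,"turn":0},{"fingers":0,"tx":0,"ty":0,"tz":2,"turn":0},{"fingers":0,"tx":0,"ty":0,"tz":2,"turn":0},{"fingers":0,"tx":0,"ty":0,"tz":2,"turn":0},{"fingers":0,"tx":0,"ty":0,"tz":0,"turn":0},{"fingers":0,"tx":0,"ty":0,"tz":0,"turn":0},{"fingers":0,"tx":0,"ty":0,"tz":0,"turn":0},{"fingers":0,"tx":0,"ty":0,"tz":0,"turn":0}]'
python3 -m creep '[{"fingers":0,"tx":0,"ty":0,"tz":2,"turn":0},{"fingers":0,"tx":0,"ty":0,"tz":2,"turn":0},{"fingers":0,"tx":0,"ty":0,"tz":0,"turn":0},{"fingers":0,"tx":0,"ty":0,"tz":0,"turn":0},{"fingers":0,"tx":0,"ty":0,"tz":0,"turn":0},{"fingers":0,"tx":0,"ty":0,"tz":0,"turn":0},{"fingers":0,"tx":0,"ty":0,"tz":0,"turn":0},{"fingers":0,"tx":0,"ty":0,"tz":0,"turn":0},{"fingers":0,"tx":0,"ty":0,"tz":0,"turn":0},{"fingers":0,"tx":0,"ty":0,"tz":0,"turn":0}]'
```

```text
clock: 10.4
position: [0.4553, -0.3204, 0.0897]
tool_rot: [180.0, 0.0, 159.7]
force: [-2.0, 3.7, 6.8]
finger_gap: 0.0007
grasp_force: 3.7
clock: 11.65
position: [0.4552, -0.3203, 0.0861]
tool_rot: [180.0, -0.0, 159.7]
force: [-2.0, 2.7, 10.4]
finger_gap: 0.0005
grasp_force: 5.1
```

Slope is 1.0 N/mm and 10.4 N at about 7 mm, so this is the 14 N press. Next: lift, open, grasp the sleeve.

```bash
python3 -m creep '[{"fingers":0,"tx":0,"ty":0,"tz":-20,"turn":0},{"fingers":100,"tx":0,"ty":0,"tz":-20,"turn":0},{"fingers":100,"tx":0,"ty":0,"tz":0,"turn":0},{"fingers":100,"tx":0,"ty":0,"tz":0,"turn":0},{"fingers":100,"tx":0,"ty":0,"tz":0,"turn":0},{"fingers":100,"tx":0,"ty":0,"tz":0,"turn":0},{"fingers":100,"tx":0,"ty":0,"tz":0,"turn":0},{"fingers":100,"tx":0,"ty":0,"tz":0,"turn":0},{"fingers":100,"tx":0,"ty":0,"tz":0,"turn":0},{"fingers":100,"tx":0,"ty":0,"tz":0,"turn":0}]'
python3 - <<'E'
from h import *
to(.4558,-.3224,.030)
f=bot.grab_frame('wrist')['pixels'][:,:,::-1];g=bot.grab_frame('side')['pixels'][:,:,::-1]
cv2.imwrite('pics/wrist2.png',np.hstack([f[130:330,130:380],cv2.resize(g[90:170,250:350],(250,200))]))
E
```

```text
clock: 12.9
position: [0.4554, -0.3214, 0.1245]
tool_rot: [180.0, 0.0, 159.7]
force: [0.5, 0.1, -0.1]
finger_gap: 0.087
grasp_force: 0.0
t 12.9 pos [ 455.4 -321.4  124.5] rot [1.8000e+02 1.0000e-02 1.5973e+02] F [ 0.55  0.14 -0.07] need mm [-0.7 -0.8 94.5]
```

View pics/wrist2.png

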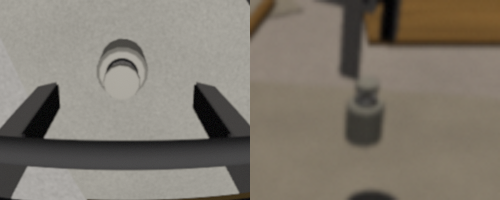

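Fingers straddle the press to within 1–2 mm. Descend and grip.

```bash
python3 -m creep '[{"fingers":100,"tx":0.5,"ty":-1.5,"tz":25,"turn":0},{"fingers":100,"tx":0,"ty":0,"tz":30,"turn":0},{"fingers":100,"tx":0,"ty":0,"tz":25,"turn":0},{"fingers":80,"tx":0,"ty":0,"tz":14,"turn":0},{"fingers":30,"tx":0,"ty":0,"tz":0,"turn":0},{"fingers":30,"tx":0,"ty":0,"tz":0,"turn":0},{"fingers":30,"tx":0,"ty":0,"tz":0,"turn":0},{"fingers":30,"tx":0,"ty":0,"tz":0,"turn":0},{"fingers":30,"tx":0,"ty":0,"tz":0,"turn":0},{"fingers":30,"tx":0,"ty":0,"tz":0,"turn":0}]' 18
python3 -c "
from h import *
to(.594,.0785,.064)"
```

```text
clock: 14.25
position: [0.4548, -0.3233, 0.0311]
tool_rot: [-179.9, 0.1, 159.7]
force: [-0.3, -0.8, 4.7]
finger_gap: 0.0436
grasp_force: 18.0
t 14.25 pos [ 454.8 -323.3   31.1] rot [-1.7994e+02  8.0000e-02  1.5974e+02] F [-0.33 -0.78  4.68] need mm [  8.5 425.1 -33.3]
```

```bash
python3 -m creep '[{"fingers":30,"tx":0,"ty":0,"tz":-10,"turn":0},{"fingers":30,"tx":0,"ty":0,"tz":-25,"turn":0},{"fingers":30,"tx":0,"ty":0,"tz":-30,"turn":0},{"fingers":30,"tx":0,"ty":15,"tz":0,"turn":0},{"fingers":30,"tx":0,"ty":25,"tz":0,"turn":0},{"fingers":30,"tx":0,"ty":30,"tz":0,"turn":0},{"fingers":30,"tx":0,"ty":30,"tz":0,"turn":0},{"fingers":30,"tx":0,"ty":30,"tz":0,"turn":0},{"fingers":30,"tx":1,"ty":30,"tz":0,"turn":0},{"fingers":30,"tx":1,"ty":30,"tz":0,"turn":0}]'
python3 -m creep '[{"fingers":30,"tx":1,"ty":30,"tz":0,"turn":0},{"fingers":30,"tx":1,"ty":30,"tz":0,"turn":0},{"fingers":30,"tx":1,"ty":30,"tz":0,"turn":0},{"fingers":30,"tx":1,"ty":30,"tz":0,"turn":0},{"fingers":30,"tx":1,"ty":30,"tz":0,"turn":0},{"fingers":30,"tx":1,"ty":25,"tz":0,"turn":0},{"fingers":30,"tx":1,"ty":20,"tz":0,"turn":0},{"fingers":30,"tx":0,"ty":8,"tz":0,"turn":0},{"fingers":30,"tx":0,"ty":0,"tz":0,"turn":0},{"fingers":30,"tx":0,"ty":0,"tz":0,"turn":0}]'
python3 - <<'E'
from h import *
to(.594,.0787,.064)
f=bot.grab_frame('scene')['pixels'][:,:,::-1];g=bot.grab_frame('side')['pixels'][:,:,::-1]
cv2.imwrite('pics/over.png',np.hstack([cv2.resize(f[160:280,220:340],(400,400),interpolation=2),cv2.resize(g[150:270,160:280],(400,400),interpolation=2)]))
E
```

```text
clock: 15.5
position: [0.5172, -0.1408, 0.0937]
tool_rot: [179.9, -0.2, 159.7]
force: [-0.2, -0.9, -3.0]
finger_gap: 0.0435
grasp_force: 18.0
clock: 16.75
position: [0.5818, 0.0486, 0.0953]
tool_rot: [-180.0, -0.0, 159.7]
force: [0.4, -0.5, -2.7]
finger_gap: 0.0435
grasp_force: 18.0
t 16.75 pos [581.8  48.6  95.3] rot [-1.7997e+02 -2.0000e-02  1.5970e+02] F [ 0.41 -0.51 -2.66] need mm [-1.  32.5 31.3]
```

View pics/over.png

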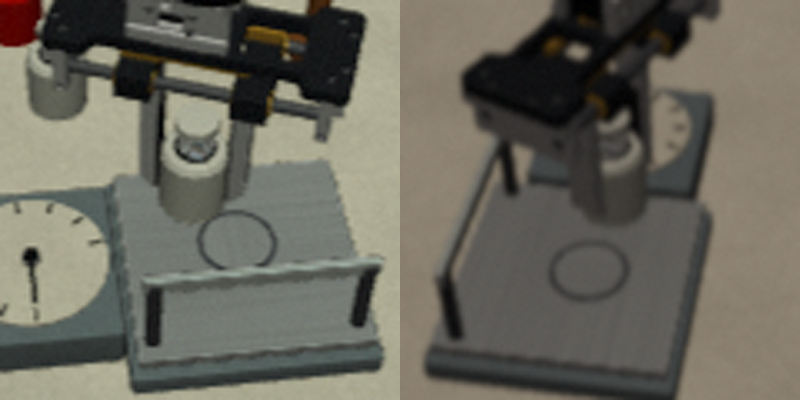

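Press is held clear of the plate and short of the circle. Cap centre is about (198,112) in the left crop, so I'll compare its axis with the TCP while moving on.

```bash
python3 - <<'E'
from h import *
s=bot.grab_frame('scene');d=bot.grab_frame('side')
print(hit(s,(198*.3+220,112*.3+160),.1403), hit(s,(190.5*.3+220,203*.3+160),.0642), hit(d,(617*.3-120+160,200*.3+150),.0642))
print(hit(s,(236*.3+220,241*.3+160),.03),hit(d,(589*.3-120+160,270*.3+150),.03))
E
python3 -m creep '[{"fingers":30,"tx":0,"ty":15,"tz":0,"turn":0},{"fingers":30,"tx":-1,"ty":12,"tz":0,"turn":0},{"fingers":30,"tx":0,"ty":5.5,"tz":0,"turn":0},{"fingers":30,"tx":0,"ty":0,"tz":5,"turn":0},{"fingers":30,"tx":0,"ty":0,"tz":10,"turn":0},{"fingers":30,"tx":0,"ty":0,"tz":5,"turn":0},{"fingers":30,"tx":0,"ty":0,"tz":0,"turn":0},{"fingers":30,"tx":0,"ty":0,"tz":0,"turn":0},{"fingers":30,"tx":0,"ty":0,"tz":0,"turn":0},{"fingers":30,"tx":0,"ty":0,"tz":0,"turn":0}]'
python3 - <<'E'
from h import *
to(.594,.0787,.064)
f=bot.grab_frame('scene')['pixels'][:,:,::-1];g=bot.grab_frame('side')['pixels'][:,:,::-1]
cv2.imwrite('pics/over2.png',np.hstack([cv2.resize(f[190:250,260:320],(400,400),interpolation=2),cv2.resize(g[190:250,190:250],(400,400),interpolation=2)]))
E
```

```text
[0.57828465 0.05100535 0.1403    ] [0.58730587 0.04875075 0.0642    ] [0.58109981 0.04422024 0.0642    ]
[0.59430438 0.07952589 0.03      ] [0.59417846 0.07730891 0.03      ]
clock: 18.2
position: [0.5945, 0.0793, 0.0757]
tool_rot: [180.0, 0.0, 159.7]
force: [-0.0, -0.2, -4.1]
finger_gap: 0.0436
grasp_force: 18.0
t 18.2 pos [594.5  79.3  75.7] rot [1.7998e+02 3.0000e-02 1.5972e+02] F [-0.02 -0.16 -4.14] need mm [ 0.3 -0.8 11.7]
```

View pics/over2.png

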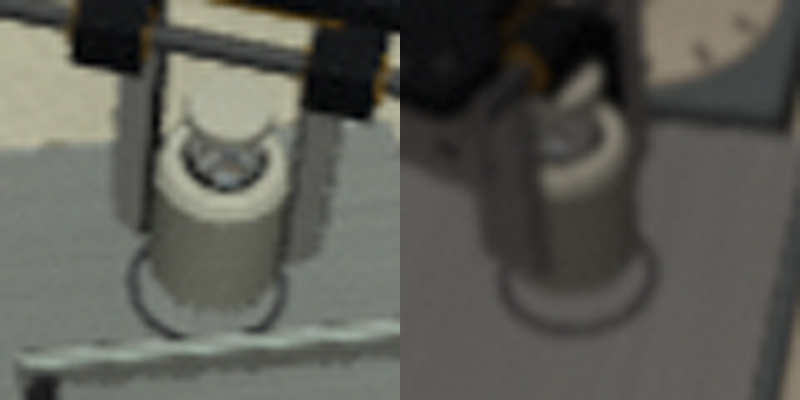

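Run:
```python
from h import *
from scipy.optimize import least_squares as L
s=bot.grab_frame('scene');d=bot.grab_frame('side');a=np.linspace(0,6.283,90)
def ext(f,x,y,z,r):
    P=np.array([proj(f,np.array([x+r*np.cos(t),y+r*np.sin(t),z])) for t in a]);return np.r_[P.min(0),P.max(0)]
def fit(f,obs,idx,z,r): return L(lambda p:ext(f,p[0],p[1],z,r)[idx]-obs,[.594,.079],diff_step=1e-3).x.round(4)
k=1/6.667
print('press scene',fit(s,[260+152*k,190+305*k,260+282*k],[0,3,2],.0446,.022),'side',fit(d,[190+237*k,190+290*k],[2,3],.0446,.022))
print('circ scene',fit(s,[260+130*k,260+287*k,190+338*k],[0,2,3],.03,.026),'side',fit(d,[190+100*k,190+260*k,190+333*k],[0,2,3],.03,.026))
```

```text
press scene [0.593  0.0825] side [0.5965 0.0761]
circ scene [0.5911 0.081 ] side [0.5936 0.0769]
```

The press sits about 2 mm too far in +x relative to the circle. Correct that and lower gently.

```bash
python3 -m creep '[{"fingers":30,"tx":2,"ty":-1,"tz":0,"turn":0},{"fingers":30,"tx":0,"ty":0,"tz":4,"turn":0},{"fingers":30,"tx":0,"ty":0,"tz":4,"turn":0},{"fingers":30,"tx":0,"ty":0,"tz":2,"turn":0},{"fingers":30,"tx":0,"ty":0,"tz":1,"turn":0},{"fingers":30,"tx":0,"ty":0,"tz":1,"turn":0},{"fingers":30,"tx":0,"ty":0,"tz":0.5,"turn":0},{"fingers":30,"tx":0,"ty":0,"tz":0.5,"turn":0},{"fingers":30,"tx":0,"ty":0,"tz":0,"turn":0},{"fingers":30,"tx":0,"ty":0,"tz":0,"turn":0}]'
```

```text
clock: 19.65
position: [0.5921, 0.0791, 0.0625]
tool_rot: [180.0, 0.0, 159.7]
force: [-0.2, -0.2, -2.7]
finger_gap: 0.0432
grasp_force: 18.0
```

```bash
python3 -m creep '[{"fingers":30,"tx":0,"ty":0,"tz":0.5,"turn":0},{"fingers":30,"tx":0,"ty":0,"tz":0.5,"turn":0},{"fingers":30,"tx":0,"ty":0,"tz":0,"turn":0},{"fingers":30,"tx":0,"ty":0,"tz":0.5,"turn":0},{"fingers":30,"tx":0,"ty":0,"tz":0,"turn":0},{"fingers":30,"tx":0,"ty":0,"tz":0,"turn":0},{"fingers":30,"tx":0,"ty":0,"tz":0,"turn":0},{"fingers":30,"tx":0,"ty":0,"tz":0,"turn":0},{"fingers":30,"tx":0,"ty":0,"tz":0,"turn":0},{"fingers":30,"tx":0,"ty":0,"tz":0,"turn":0}]'
```

```text
clock: 20.9
position: [0.5921, 0.0791, 0.061]
tool_rot: [180.0, 0.0, 159.7]
force: [-0.1, -0.5, -2.5]
finger_gap: 0.0432
grasp_force: 18.0
```

```bash
python3 -m creep '[{"fingers":30,"tx":0,"ty":0,"tz":0.4,"turn":0},{"fingers":30,"tx":0,"ty":0,"tz":0,"turn":0},{"fingers":30,"tx":0,"ty":0,"tz":0.4,"turn":0},{"fingers":30,"tx":0,"ty":0,"tz":0,"turn":0},{"fingers":30,"tx":0,"ty":0,"tz":0,"turn":0},{"fingers":30,"tx":0,"ty":0,"tz":0,"turn":0},{"fingers":30,"tx":0,"ty":0,"tz":0,"turn":0},{"fingers":30,"tx":0,"ty":0,"tz":0,"turn":0},{"fingers":30,"tx":0,"ty":0,"tz":0,"turn":0},{"fingers":30,"tx":0,"ty":0,"tz":0,"turn":0}]'
```

```text
clock: 22.15
position: [0.5921, 0.0791, 0.0602]
tool_rot: [180.0, 0.0, 159.7]
force: [-1.5, 0.4, 2.9]
finger_gap: 0.0436
grasp_force: 18.0
```

Now it rests on the plate. Open and rise.

```bash
python3 -m creep '[{"fingers":60,"tx":0,"ty":0,"tz":0,"turn":0},{"fingers":90,"tx":0,"ty":0,"tz":0,"turn":0},{"fingers":90,"tx":0,"ty":0,"tz":0,"turn":0},{"fingers":90,"tx":0,"ty":0,"tz":0,"turn":0},{"fingers":90,"tx":0,"ty":0,"tz":0,"turn":0},{"fingers":90,"tx":0,"ty":0,"tz":-10,"turn":0},{"fingers":90,"tx":0,"ty":0,"tz":-25,"turn":0},{"fingers":90,"tx":0,"ty":0,"tz":-25,"turn":0},{"fingers":90,"tx":0,"ty":0,"tz":-20,"turn":0},{"fingers":90,"tx":0,"ty":0,"tz":-10,"turn":0}]'
python3 - <<'E'
from h import *
to(.592,.079,.125)
f=bot.grab_frame('scene')['pixels'][:,:,::-1];g=bot.grab_frame('side')['pixels'][:,:,::-1]
cv2.imwrite('pics/set.png',np.hstack([cv2.resize(f[180:250,250:320],(400,400),interpolation=2),cv2.resize(g[180:250,180:250],(400,400),interpolation=2)]))
E
```

```text
clock: 23.4
position: [0.5928, 0.0791, 0.1521]
tool_rot: [179.9, 0.1, 159.7]
force: [-0.5, -0.7, -0.6]
finger_gap: 0.0847
grasp_force: 0.0
t 23.4 pos [592.8  79.1 152.1] rot [1.7994e+02 1.5000e-01 1.5973e+02] F [-0.48 -0.69 -0.57] need mm [ 0.8 -0.4 27.1]
```

View pics/set.png

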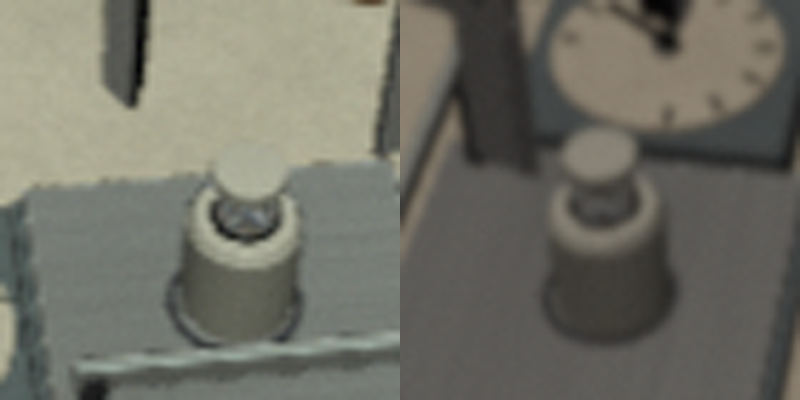

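The press stands upright on the circle: sleeve base about (240,300) in the left crop, with the circle visible around it on both sides. Close the fingers and approach the cap.

```bash
python3 -m creep '[{"fingers":0,"tx":0.5,"ty":0,"tz":0,"turn":0},{"fingers":0,"tx":0,"ty":0,"tz":0,"turn":0},{"fingers":0,"tx":0,"ty":0,"tz":0,"turn":0},{"fingers":0,"tx":0,"ty":0,"tz":0,"turn":0},{"fingers":0,"tx":0,"ty":0,"tz":5,"turn":0},{"fingers":0,"tx":0,"ty":0,"tz":5,"turn":0},{"fingers":0,"tx":0,"ty":0,"tz":5,"turn":0},{"fingers":0,"tx":0,"ty":0,"tz":5,"turn":0},{"fingers":0,"tx":0,"ty":0,"tz":0,"turn":0},{"fingers":0,"tx":0,"ty":0,"tz":0,"turn":0}]' 20
python3 -m creep '[{"fingers":0,"tx":0,"ty":0,"tz":4,"turn":0},{"fingers":0,"tx":0,"ty":0,"tz":3,"turn":0},{"fingers":0,"tx":0,"ty":0,"tz":2,"turn":0},{"fingers":0,"tx":0,"ty":0,"tz":2,"turn":0},{"fingers":0,"tx":0,"ty":0,"tz":2,"turn":0},{"fingers":0,"tx":0,"ty":0,"tz":2,"turn":0},{"fingers":0,"tx":0,"ty":0,"tz":1,"turn":0},{"fingers":0,"tx":0,"ty":0,"tz":0,"turn":0},{"fingers":0,"tx":0,"ty":0,"tz":0,"turn":0},{"fingers":0,"tx":0,"ty":0,"tz":0,"turn":0}]'
```

```text
clock: 24.75
position: [0.5917, 0.0793, 0.1303]
tool_rot: [180.0, 0.0, 159.7]
force: [-0.6, 0.3, 0.7]
finger_gap: 0.0007
grasp_force: 0.0
clock: 26.0
position: [0.5917, 0.0793, 0.1157]
tool_rot: [180.0, 0.1, 159.7]
force: [-2.8, -0.2, 8.5]
finger_gap: 0.0006
grasp_force: 4.4
```

```bash
python3 -m creep '[{"fingers":0,"tx":0,"ty":0,"tz":2,"turn":0},{"fingers":0,"tx":0,"ty":0,"tz":2,"turn":0},{"fingers":0,"tx":0,"ty":0,"tz":1,"turn":0},{"fingers":0,"tx":0,"ty":0,"tz":1,"turn":0},{"fingers":0,"tx":0,"ty":0,"tz":0,"turn":0},{"fingers":0,"tx":0,"ty":0,"tz":0,"turn":0},{"fingers":0,"tx":0,"ty":0,"tz":0,"turn":0},{"fingers":0,"tx":0,"ty":0,"tz":0,"turn":0},{"fingers":0,"tx":0,"ty":0,"tz":0,"turn":0},{"fingers":0,"tx":0,"ty":0,"tz":0,"turn":0}]'
python3 - <<'E'
from h import *
to(.592,.079,.1085)
f=bot.grab_frame('scene')['pixels'][:,:,::-1]
cv2.imwrite('pics/press.png',cv2.resize(f[180:255,200:345],(785,406),interpolation=2))
E
```

```text
clock: 27.25
position: [0.5918, 0.0793, 0.1104]
tool_rot: [180.0, 0.1, 159.7]
force: [-2.7, 1.0, 12.0]
finger_gap: 0.0005
grasp_force: 6.3
t 27.25 pos [591.8  79.3 110.4] rot [1.7997e+02 9.0000e-02 1.5973e+02] F [-2.73  1.01 11.99] need mm [-0.3 -0.2  1.9]
```

View pics/press.png

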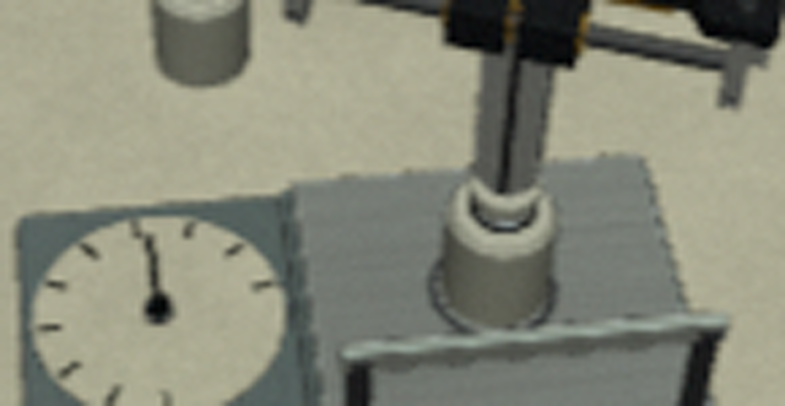

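The gauge pointer reads about 15.6 N total, so spring force is about 13 N and travel about 10.5–11 mm. A little further to level. (Note: that was my 11th viewed picture, one over the limit of 10, so I'll view no more and read the gauge numerically.)

```bash
cat >> h.py <<'E'
def gauge():
    # pointer direction: darkest ray around the hub on the dial plane (z=.04), world angle clockwise from +x
    s=bot.grab_frame('scene');im=cv2.cvtColor(s['pixels'],cv2.COLOR_RGB2GRAY).astype(np.float32)
    c=hit(s,(200+158*145/785,180+310*75/406),.04);A=np.arange(0,6.283,.02)
    v=[]
    for t in A:
        P=np.array([proj(s,c+np.array([r*np.cos(t),-r*np.sin(t),0])) for r in np.linspace(.012,.03,10)],np.float32)
        v.append(cv2.remap(im,P[None,:,0],P[None,:,1],1).mean())
    v=np.array(v);w=np.clip(v.min()+25-v,0,None);print('gauge rad',np.angle((w*np.exp(1j*A)).sum())%6.283,'N',(np.angle((w*np.exp(1j*A)).sum())%6.283)/.2,'hub',c)
E
python3 -c "
from h import *
gauge()"
python3 -m creep '[{"fingers":0,"tx":0,"ty":0,"tz":0.7,"turn":0},{"fingers":0,"tx":0,"ty":0,"tz":0.7,"turn":0},{"fingers":0,"tx":0,"ty":0,"tz":0,"turn":0},{"fingers":0,"tx":0,"ty":0,"tz":0,"turn":0},{"fingers":0,"tx":0,"ty":0,"tz":0,"turn":0},{"fingers":0,"tx":0,"ty":0,"tz":0,"turn":0},{"fingers":0,"tx":0,"ty":0,"tz":0,"turn":0},{"fingers":0,"tx":0,"ty":0,"tz":0,"turn":0},{"fingers":0,"tx":0,"ty":0,"tz":0,"turn":0},{"fingers":0,"tx":0,"ty":0,"tz":0,"turn":0}]'
python3 -c "
from h import *
gauge()
for i in range(4): to(.592,.079,.1085);bot.grab_frame('side')"
```

```text
gauge rad 3.0702639336608053 N 15.351319668304026 hub [ 0.60333277 -0.05532031  0.04      ]
clock: 28.6
position: [0.5918, 0.0793, 0.1092]
tool_rot: [180.0, 0.1, 159.7]
force: [-4.1, -1.8, 13.3]
finger_gap: 0.0004
grasp_force: 6.7
gauge rad 3.210449362932499 N 16.052246814662492 hub [ 0.60333277 -0.05532031  0.04      ]
t 28.65 pos [591.8  79.3 109.2] rot [1.7997e+02 9.0000e-02 1.5974e+02] F [-3.07  0.89 14.43] need mm [-0.3 -0.2  0.7]
t 28.7 pos [591.8  79.3 109.2] rot [1.7996e+02 9.0000e-02 1.5973e+02] F [-2.68 -0.81 13.02] need mm [-0.3 -0.2  0.7]
t 28.75 pos [591.8  79.3 109.2] rot [1.7997e+02 9.0000e-02 1.5973e+02] F [-3.69  0.7  13.41] need mm [-0.3 -0.2  0.7]
t 28.8 pos [591.8  79.3 109.2] rot [1.7996e+02 9.0000e-02 1.5974e+02] F [-3.84 -0.33 13.96] need mm [-0.3 -0.2  0.7]
```

Three estimates (gauge 13.7 N, wrist 13.6 N, height) put travel at about 11.5 mm. Add 0.5 mm, then hold.

```bash
python3 -m creep '[{"fingers":0,"tx":0,"ty":0,"tz":0.5,"turn":0},{"fingers":0,"tx":0,"ty":0,"tz":0,"turn":0},{"fingers":0,"tx":0,"ty":0,"tz":0,"turn":0},{"fingers":0,"tx":0,"ty":0,"tz":0,"turn":0},{"fingers":0,"tx":0,"ty":0,"tz":0,"turn":0},{"fingers":0,"tx":0,"ty":0,"tz":0,"turn":0},{"fingers":0,"tx":0,"ty":0,"tz":0,"turn":0},{"fingers":0,"tx":0,"ty":0,"tz":0,"turn":0},{"fingers":0,"tx":0,"ty":0,"tz":0,"turn":0},{"fingers":0,"tx":0,"ty":0,"tz":0,"turn":0}]'
python3 -c "
from h import *
gauge()
for i in range(4): to(.592,.079,.1085);bot.grab_frame('side')"
python3 -m creep '[{"fingers":0,"tx":0,"ty":0,"tz":0,"turn":0},{"fingers":0,"tx":0,"ty":0,"tz":0,"turn":0},{"fingers":0,"tx":0,"ty":0,"tz":0,"turn":0},{"fingers":0,"tx":0,"ty":0,"tz":0,"turn":0},{"fingers":0,"tx":0,"ty":0,"tz":0,"turn":0},{"fingers":0,"tx":0,"ty":0,"tz":0,"turn":0},{"fingers":0,"tx":0,"ty":0,"tz":0,"turn":0},{"fingers":0,"tx":0,"ty":0,"tz":0,"turn":0},{"fingers":0,"tx":0,"ty":0,"tz":0,"turn":0},{"fingers":0,"tx":0,"ty":0,"tz":0,"turn":0}]'
```

```text
clock: 30.1
position: [0.5918, 0.0793, 0.1088]
tool_rot: [180.0, 0.1, 159.7]
force: [-3.1, -0.3, 14.3]
finger_gap: 0.0002
grasp_force: 6.9
gauge rad 3.279439663434795 N 16.397198317173974 hub [ 0.60333277 -0.05532031  0.04      ]
t 30.15 pos [591.8  79.3 108.8] rot [1.7996e+02 9.0000e-02 1.5974e+02] F [-3.54 -0.94 12.97] need mm [-0.3 -0.2  0.3]
t 30.2 pos [591.8  79.3 108.8] rot [1.7996e+02 1.0000e-01 1.5974e+02] F [-4.36 -0.13 14.39] need mm [-0.3 -0.2  0.3]
t 30.25 pos [591.8  79.3 108.8] rot [1.7996e+02 1.0000e-01 1.5974e+02] F [-3.86 -0.7  14.42] need mm [-0.3 -0.2  0.3]
t 30.3 pos [591.8  79.3 108.7] rot [1.7997e+02 9.0000e-02 1.5974e+02] F [-3.82  0.22 13.91] need mm [-0.3 -0.2  0.2]
clock: 31.6
position: [0.5918, 0.0793, 0.1087]
tool_rot: [180.0, 0.1, 159.7]
force: [-4.1, -0.3, 13.2]
finger_gap: 0.0005
grasp_force: 6.9
```

Gauge increase 13.9 N, wrist about 14 N, height level with the bar, and held for over 2 s. Release and retreat.

```bash
python3 -m creep '[{"fingers":0,"tx":0,"ty":0,"tz":-3,"turn":0},{"fingers":0,"tx":0,"ty":0,"tz":-4,"turn":0},{"fingers":0,"tx":0,"ty":0,"tz":-4,"turn":0},{"fingers":0,"tx":0,"ty":0,"tz":-4,"turn":0},{"fingers":0,"tx":0,"ty":0,"tz":-10,"turn":0},{"fingers":0,"tx":0,"ty":0,"tz":-25,"turn":0},{"fingers":0,"tx":0,"ty":0,"tz":-25,"turn":0},{"fingers":0,"tx":0,"ty":0,"tz":-10,"turn":0},{"fingers":0,"tx":0,"ty":0,"tz":0,"turn":0},{"fingers":0,"tx":0,"ty":0,"tz":0,"turn":0}]'
python3 - <<'E'
from h import *
gauge();to(.592,.079,.2)
s=bot.grab_frame('scene');old=cv2.imread('pics/scene0.png');im=s['pixels'][:,:,::-1]
# unchanged check around the other objects and the set-down press vs earlier picture
for n,(x,y) in dict(right=(380,178),mid=(237,180),ring=(184,190),stamp=(314,168),red1=(223,158),red2=(259,160)).items():
    t=old[y-16:y+16,x-16:x+16]
    r=cv2.matchTemplate(im[y-24:y+24,x-24:x+24],t,cv2.TM_CCOEFF_NORMED);_,m,_,l=cv2.minMaxLoc(r);print(n,round(m,3),np.array(l)-8)
st=cv2.resize(cv2.imread('pics/set.png')[:,:400],(70,70),interpolation=cv2.INTER_AREA)[24:60,25:60]
r=cv2.matchTemplate(np.ascontiguousarray(im[180:250,250:320]),st,cv2.TM_CCOEFF_NORMED);_,m,_,l=cv2.minMaxLoc(r);print('press',round(m,3),np.array(l)-[25,24])
E
```

```text
clock: 32.85
position: [0.5909, 0.0793, 0.1901]
tool_rot: [-180.0, -0.1, 159.7]
force: [-0.6, 0.9, 0.3]
finger_gap: 0.0007
grasp_force: 0.0
gauge rad 0.6667867692825091 N 3.3339338464125454 hub [ 0.60333277 -0.05532031  0.04      ]
t 32.9 pos [590.9  79.2 190.1] rot [-1.7996e+02 -1.2000e-01  1.5973e+02] F [ 0.49  0.17 -0.06] need mm [-1.1  0.2 -9.9]
right 0.998 [0 0]
mid 0.999 [0 0]
ring 0.999 [0 0]
stamp 0.475 [0 0]
red1 0.999 [0 0]
red2 0.906 [0 0]
press 0.997 [0 0]
```

Run:
```python
from h import *
im=np.ascontiguousarray(bot.grab_frame('side')['pixels'][:,:,::-1]);old=cv2.imread('pics/side0.png')
for n,(x,y) in dict(stamp=(306,282),red2=(325,228),mid=(297,205),right=(264,350)).items():
    r=cv2.matchTemplate(im[y-24:y+24,x-24:x+24],old[y-16:y+16,x-16:x+16],cv2.TM_CCOEFF_NORMED);_,m,_,l=cv2.minMaxLoc(r);print(n,round(m,3),np.array(l)-8)
print(bot.close_job())
```

```text
stamp 0.999 [0 0]
red2 0.999 [0 0]
mid 0.999 [0 0]
right 0.999 [0 0]
the job is handed in; nothing more can be done
None
```

I handed the job in at about 33 s: the 14 N press (the one to the robot's right) stands on the tester's circle, held level with the height bar for over 2 s at about 14 N and then released, and image checks show the other two presses, the ring cutter and the stamp unmoved; one slip, I viewed 11 pictures against your limit of 10.

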